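# Anneal the silver bars

## Robot

A 6-joint arm with a two-finger parallel gripper is mounted at the origin on the work surface. World frame = base frame: x ahead of the robot, y to its left, z up, the work surface at z = 0. Lengths are in m, angles in rad, forces in N, time in s.
With the tool pointing down it reaches from about 0.425 to 0.95 m from the base axis. Payload 3.5 kg.
Tool frame: the origin (TCP) lies midway between the tips of the shut fingers; the grasp point (between the pads) lies 19 mm behind it; z points along the fingers, y is the line along which they close (so a half turn about z gives the same grasp; the last joint's range is limited). The gripper opens to 85 mm and grips with 20 to 120 N. Pads are 22 mm wide; open, the fingers measure 114 mm over their backs; the gripper's body (76 mm by 85 mm) begins 54 mm behind the grasp point. The pads swing forward as they close: fully open they stand 13 mm farther back than shut.
Start: joints at [-1.342, 0.286, 1.577, -0, 1.279, -0.15], TCP at [0.25, -0.627, 0.198] pointing down, gripper open.
Joint ranges: [-2.77, 2.77], [-0.9, 2.22], [0.21, 2.48], [-1.53, 4.67], [0.24, 2.81], [-2.84, 2.84]. Speed limits (rad/s): [2.79, 2.79, 3.14, 3.14, 3.14, 3.14].

## Interface

Orientations are given as a unit quaternion [x, y, z, w].
In Python, from plant import * gives the robot as it stands.
- The arm moves only by the tool move_arm, never from a script. Its argument "moves" is a list of rows, each a list of 3 entries, a list of its own where there are three numbers: the opening, from 0 (shut) to 1 (fully open), then the shift along the tool's x, y, z in m, then the turn, a rotation vector about the tool's x, y, z in rad. A call has exactly 10 rows; each row shifts and turns the commanded pose from where the row before left it, along the tool's axes as they then stand; what a row does not reach is not made up. A row lasts 1/12 s, in which the tool goes at most 41.7 mm and 7.16 degrees, less where a joint would pass 70% of its speed; a pose out of reach is approached as far as the arm can. A call is refused whole if a number of a shift passes 0.0417 or a number of a turn 0.125, either way. A call with a gripper value outside its range is refused whole. The fingers move at their own pace and stop on an object; "grip_force" is the grip in N (left out, the last holds). Time passes only in rows, so rows that do not move let the fingers close, or fill a call up. It gives the time, the measured TCP pose, the force, the opening and the grip force at its end, in the units of the state.
- get_state(): the state, without advancing time (a new reading comes with each control period).
- read_camera(name): name is "side" or "top" or "wrist"; returns the picture (480x640x3 uint8, red, green, blue); there is no depth.
- camera_params(name): a dict with "fx", "fy", "cx", "cy" (pixels), "rvec" (rotation vector, rad) and "tvec" (3), from world to camera coordinates, as OpenCV has them; the wrist camera has in their place "tool_from_camera" (4x4, takes a point from camera to tool coordinates, whose origin is the TCP and whose axes are the flange's). Camera axes: x right, y down, z forward; pixel columns grow to the right and rows downward; lengths in m; the calibration is good to about 2 mm. A picture is of the moment at which its call begins: read the wrist's pose just before it. camera_params takes no time and is no camera call.
- sign_off(): hands the job in; it is judged then, once.
The state is a dict: "time": time; "qpos": joint angles; "dq": joint speeds; "joint_efforts": joint torques, N m; "eef_pos": TCP position; "tcp_rot": TCP orientation; "contact_force": force on the tool from outside, world axes, zero at the start; "wrist_torque": the same for the moment, N m; "opening": opening from 0.0 (shut) to 1.0 (fully open); "finger_force": force on a finger pad.
Only numpy, scipy, OpenCV 4.12 (cv2) and the standard library are available. Lean on these libraries where they do the work, as an engineer would, in place of code of your own. Each camera call takes 0.05 s, during which the arm holds its last target. There are 200 camera calls.

## Task

Slide the annealing kiln's lid fully open, lay every silver bar from the board flat in the chamber, one to a lane, and slide the lid fully shut again. Set the control unit's scale sleeve to 5, and then, with bars, lid and sleeve all right, start the kiln with the dome key: press it just until it clicks and let it go; never push it on towards the bottom. Leave the other things on the bench where they are.

Things in the scene. Friction and masses are not known exactly. Their poses are not given: they have to be found in the camera images.
- kiln: Fixed grey kiln 300 x 250 x 75 mm (z up). Origin: on the table under the chamber's centre; +x to its rear. Chamber: open top, inside 130 (x) x 230 (y) mm, 10 mm walls to z 75, floor at z 35. Ribs along x, 4 mm high, leave four 36 mm wide floor lanes centred at y = -75, -25, 25, 75 mm. A bar flat in a lane has its centre at z 45. Rear housing (x 75 to 225, 75 high) carries the open lid.
- lid (a joint): Sliding lid of the kiln, a flat steel slab 150 x 250 x 16 mm (top at z 92 mm): 0 = shut, 0.14 m = fully open; opens along the kiln's +x and stays where it is left (about 2 N friction). It may start a little ajar.
- lid_grip (a point): Point in the lid's wooden handle, an upright fin 14 mm thick (along kiln x), 100 mm long (along kiln y), standing 40 mm above the lid; this point is 11 mm below the fin's top, on its middle.
- control: Fixed grey control unit, 200 x 130 mm, flat top at z 60 mm. Origin: on the table under its centre. On the top: the scale sleeve (at x +32 mm) and the dome key (at x -66 mm). It and the board may swap sides of the kiln.
- sleeve (a joint): Knurled steel collar, upright, 44 mm diameter, 42 high, black pointer. Grows clockwise seen from above. Detents at the numbers 0 to 8 printed round it, 30 degrees apart: value = number x 0.5236 rad (5 is 2.618), range 0 to 4.19. Detents hold with about 0.03 N m and pull it to the nearest number when let go; starts between 0 and 2; needs more than one grasp.
- sleeve_top (a point): Centre of the sleeve's top face, on its axis, at z 102 mm.
- key (a joint): Dome key travel (m), 0 = up, growing downwards. Force starts at 1 N, rises to about 5.3 N at 2.1 mm, then drops (the click, counted from 3 mm) to about 3 N at 4.9 mm, then rises again, 7 N at 7 mm; beyond 7 mm it is over-pressed; hard stop at 9 mm. Springs back when released.
- key_top (a point): Centre of the top face of the dome key, a round black cap 36 mm in diameter whose top stands 12 mm above the control unit's top (z 72 mm when up).
- board: Fixed flat cork board, 250 x 200 mm, 12 mm thick, on which the bars lie at the start. Origin: centre of its underside.
- bar0: Cast silver bar (absent in some starts), 80 x 20 x 20 mm, about 0.3 kg, with a short round sprue stub (12 mm diameter, 10 mm long) on its +x end. Origin: centre of the 80 x 20 x 20 mm body; x along its length. Any of its four long faces may be down.
- bar1: Cast silver bar (absent in some starts), 80 x 20 x 20 mm, about 0.3 kg, with a short round sprue stub (12 mm diameter, 10 mm long) on its +x end. Origin: centre of the 80 x 20 x 20 mm body; x along its length. Any of its four long faces may be down.
- bar2: Cast silver bar (absent in some starts), 80 x 20 x 20 mm, about 0.3 kg, with a short round sprue stub (12 mm diameter, 10 mm long) on its +x end. Origin: centre of the 80 x 20 x 20 mm body; x along its length. Any of its four long faces may be down.
- bar3: Cast silver bar (absent in some starts), 80 x 20 x 20 mm, about 0.3 kg, with a short round sprue stub (12 mm diameter, 10 mm long) on its +x end. Origin: centre of the 80 x 20 x 20 mm body; x along its length. Any of its four long faces may be down.
- hammer: Bystander: hammer lying on the bench, leave alone.
- jar: Bystander: closed jar, 64 mm diameter, 70 mm high, leave alone.
- bench_block: Bystander: steel bench block 70 x 70 x 25 mm, leave alone.
- mandrel: Bystander: steel stake with a wooden handle, 180 mm long, 22 mm thick, lying, leave alone.
- mug: Bystander: white cup, 76 mm diameter, 90 mm high, leave alone.
- graver: Bystander: screwdriver-like graver lying on the bench, leave alone.
- charcoal: Bystander: black charcoal soldering block 100 x 60 x 30 mm, leave alone.
Mind the look-alikes: they are no part of the job. What is shaped like the bar1 but black is not meant.

How it is judged:
By the outcome, as a careful person would: the job done as asked, in the order asked, and still so for the second after the job is handed in, with the robot touching nothing.
Of bar0, bar1, bar2, bar3 only 2 to 4 are there at a start; the rules pass over those that are not, and their reading is None.
At some moment in a run one of bar0, bar1, bar2, bar3 may be knocked a few centimetres aside while the robot is not near it.
Once in a run the grip may slacken for a moment while it holds something.
It also fails if it takes over 210 s, if anything falls off the work surface, if the arm or the gripper's body presses on something with over 40 N, if the wrist force passes 120 N, or if a joint passes its speed limit or range.

## Working session

There is one attempt and no reset: what is moved stays moved. The work goes in short steps, Python scripts to look and compute and a tool call to move; the robot and the scene stay as the last step left them, time stands still between calls to the robot, and variables do not carry over. Pictures are saved under pics/ and viewed, at most 14 in all, crops included, and the job is handed in when it is done.

Besides the shell and the picture viewer there is one more tool, called after "Call:" as a command line: name --argument value ..., lists and objects as JSON in quotes. move_arm: Moves the arm, as the interface text tells. Its arguments: {"type":"object","properties":{"moves":{"type":"array"},"grip_force":{"type":"number"}},"required":["moves"]}

```bash
ls; mkdir -p pics; python3 - <<'E'
from plant import *
import cv2
s=get_state();print(s)
for n in("top","side","wrist"):
    im=read_camera(n);cv2.imwrite(f"pics/{n}0.png",im[:,:,::-1]);print(n,camera_params(n))
E
```

```text
pics
{'time': 0.0, 'qpos': array([-1.34198726e+00,  2.87225528e-01,  1.57820489e+00,  8.48856089e-06,
        1.27858957e+00, -1.49990125e-01]), 'dq': array([-0.00120678,  0.0013953 ,  0.0005326 , -0.00035646, -0.00041236,
        0.0003274 ]), 'joint_efforts': array([-6.21749932e-04, -4.05978549e+01, -2.92628020e+01, -1.44205283e-04,
        5.71792916e-03, -4.31963969e-06]), 'eef_pos': array([ 0.24948279, -0.62639826,  0.19619227]), 'tcp_rot': array([ 9.82116958e-01,  1.88267917e-01, -4.37578358e-05, -1.21288389e-03]), 'contact_force': array([ 0.73472548, -0.2043355 , -0.16255841]), 'wrist_torque': array([0.05359727, 0.0060546 , 0.03880939]), 'finger_force': 0.0, 'opening': 0.9992896912686996}
top {'fx': 545.1604824180936, 'fy': 545.1604824180936, 'cx': 317.6227161804004, 'cy': 241.42503447228097, 'rvec': array([ 2.13172082, -2.12597213,  0.1735553 ]), 'tvec': array([-0.00919314,  0.47655143,  1.49607629])}
side {'fx': 620.8108318879074, 'fy': 620.8108318879074, 'cx': 315.0292685049997, 'cy': 238.1545363971062, 'rvec': array([ 2.16543575, -0.74677754,  0.36110627]), 'tvec': array([-0.35006071,  0.23824299,  1.53873993])}
wrist {'fx': 357.07470082304275, 'fy': 357.07470082304275, 'cx': 314.10728635013845, 'cy': 237.12533318925583, 'tool_from_camera': array([[ 2.73865311e-05, -9.52124004e-01, -3.05712087e-01,
         7.74206022e-02],
       [ 9.99999239e-01, -3.51048434e-04,  1.18290433e-03,
         1.57936317e-04],
       [-1.23359136e-03, -3.05711886e-01,  9.52123270e-01,
        -1.77089934e-01],
       [ 0.00000000e+00,  0.00000000e+00,  0.00000000e+00,
         1.00000000e+00]])}
```

View pics/top0.png

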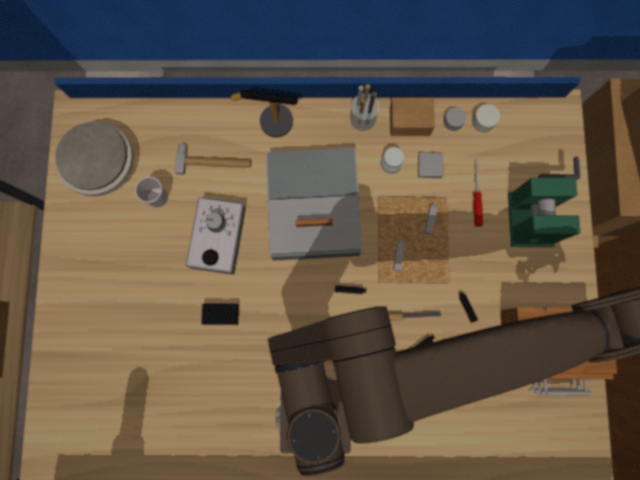

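View pics/side0.png

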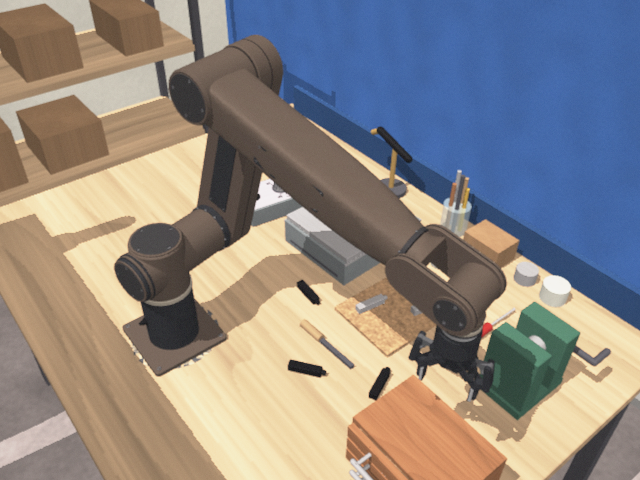

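The top picture shows the kiln at (315,203), the control unit at (216,235) with the key at (210,257), and the board at (413,240) with two silver bars at (431,219) and (399,255). Possible look-alikes are the black bars at (350,289), (468,306) and (420,345), the mandrel at (420,314) and the bench block at (430,165). I choose the two silver bars on the cork and check them in a crop.

```bash
cat > h.py <<'E'
from plant import *
import cv2, numpy as np
from scipy.spatial.transform import Rotation as R
def ray_fixed(n,px,z):
    p=camera_params(n);Rm=cv2.Rodrigues(np.array(p['rvec']))[0];t=np.array(p['tvec'])
    d=Rm.T@np.array([(px[0]-p['cx'])/p['fx'],(px[1]-p['cy'])/p['fy'],1]);o=-Rm.T@t
    return o+d*(z-o[2])/d[2]
def proj_fixed(n,P):
    p=camera_params(n);return cv2.projectPoints(np.array(P,float).reshape(-1,3),np.array(p['rvec']),np.array(p['tvec']),np.array([[p['fx'],0,p['cx']],[0,p['fy'],p['cy']],[0,0,1]]),None)[0].reshape(-1,2)
def ray_wrist(s,px,z):
    p=camera_params("wrist");T=np.array(p['tool_from_camera']);Q=R.from_quat(s['tcp_rot']).as_matrix()
    d=Q@T[:3,:3]@np.array([(px[0]-p['cx'])/p['fx'],(px[1]-p['cy'])/p['fy'],1]);o=Q@T[:3,3]+s['eef_pos']
    return o+d*(z-o[2])/d[2]
def st():
    s=get_state();q=R.from_quat(s['tcp_rot']).as_matrix()
    print('t',round(s['time'],2),'p',s['eef_pos'].round(4),'yaw x-axis',round(np.degrees(np.arctan2(q[1,0],q[0,0])),2),'tz',q[:,2].round(3),'q',s['qpos'].round(2),'F',s['contact_force'].round(1),'op',round(s['opening'],3),'ff',round(s['finger_force'],1));return s
def snap(n,name):
    s=get_state();im=read_camera(n)[:,:,::-1].copy();cv2.imwrite(f"pics/{name}.png",im);return s,im
def togo(s,target,yaw=None):
    q=R.from_quat(s['tcp_rot']).as_matrix()
    print('shift tool',(q.T@(np.array(target)-s['eef_pos'])).round(4))
E
python3 - <<'E'
import cv2
im=cv2.imread('pics/top0.png')
c=im[140:290,180:460]
cv2.imwrite('pics/c1.png',cv2.resize(c,(784,420),interpolation=cv2.INTER_CUBIC))
E
```

```text
(no output)
```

View pics/c1.png

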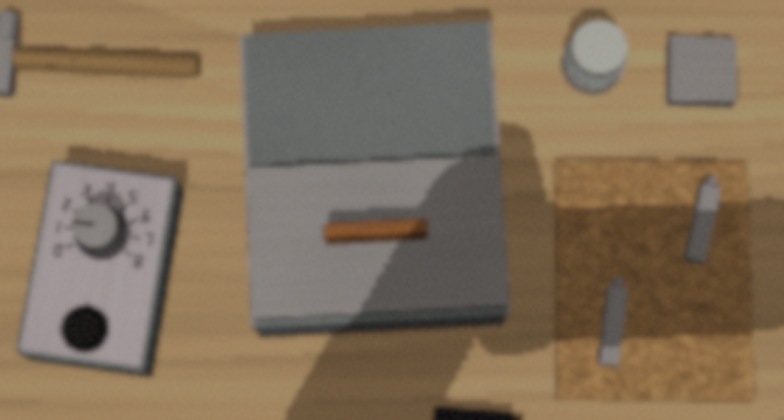

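The crop shows the two bars, grey silver with sprue stubs at the top: bar A centre near crop (703,220), bar B near (612,323). The handle runs along (325,232) to (427,227), and the sleeve pointer sits between 1 and 2.

```bash
python3 - <<'E'
from h import *
def f(x,y,z): return ray_fixed('top',(180+(x-.0)/2.8,140+y/2.8),z)
for n,x,y,z in [('houseRL',244,37,.075),('houseRR',490,22,.075),('lidFL',255,320,.092),('lidFR',506,305,.092),('lidRL',249,165,.092),('lidRR',498,150,.092),('hanL',325,232,.132),('hanR',427,228,.132),
 ('c1',53,165,.06),('c2',181,183,.06),('c3',150,373,.06),('c4',20,352,.06),('sleeve',97,226,.102),('key',85,327,.072),
 ('Asprue',710,178,.022),('Aend',694,260,.032),('Bsprue',617,280,.022),('Bend',609,363,.032),
 ('b1',555,158,.012),('b2',745,157,.012),('b3',753,400,.012),('b4',556,400,.012)]:
    print(n,f(x,y,z).round(4))
E
```

```text
houseRL [0.7242 0.1358 0.075 ]
houseRR [ 0.7403 -0.1133  0.075 ]
lidFL [0.4321 0.1179 0.092 ]
lidFR [ 0.4473 -0.1254  0.092 ]
lidRL [0.5866 0.1266 0.092 ]
lidRR [ 0.6022 -0.1191  0.092 ]
hanL [0.511 0.049 0.132]
hanR [ 0.515  -0.0481  0.132 ]
c1 [0.5944 0.3277 0.06  ]
c2 [0.576  0.1979 0.06  ]
c3 [0.3838 0.2235 0.06  ]
c4 [0.4043 0.3527 0.06  ]
sleeve [0.5227 0.2726 0.102 ]
key [0.4277 0.2868 0.072 ]
Asprue [ 0.5912 -0.3417  0.022 ]
Aend [ 0.5034 -0.3206  0.032 ]
Bsprue [ 0.4844 -0.2437  0.022 ]
Bend [ 0.3982 -0.2323  0.032 ]
b1 [ 0.6148 -0.1836  0.012 ]
b2 [ 0.6161 -0.3809  0.012 ]
b3 [ 0.3633 -0.3797  0.012 ]
b4 [ 0.3628 -0.1807  0.012 ]
```

Call:
move_arm --moves '[[1,[0.0237,-0.0243,-0.003],[0,0,0]],[1,[0.0237,-0.0243,-0.003],[0,0,0]],[1,[0.0237,-0.0243,-0.003],[0,0,0]],[1,[0.0237,-0.0243,-0.003],[0,0,0]],[1,[0.0237,-0.0243,-0.003],[0,0,0]],[1,[0.0237,-0.0243,-0.003],[0,0,0]],[1,[0.0237,-0.0243,-0.003],[0,0,0]],[1,[0.0237,-0.0243,-0.003],[0,0,0]],[1,[0.0237,-0.0243,-0.003],[0,0,0]],[1,[0.0237,-0.0243,-0.003],[0,0,0]]]' --grip_force 60

```text
time: 0.98
eef_pos: [0.3801, -0.3119, 0.2275]
tcp_rot: [0.982, 0.188, -0.0, -0.0]
contact_force: [1.5, -0.2, 0.3]
opening: 0.994
finger_force: 0.0
```

Call:
move_arm --moves '[[1,[0.0237,-0.0243,0],[0,0,0]],[1,[0.0237,-0.0243,0],[0,0,0]],[1,[0.0237,-0.0243,0],[0,0,0]],[1,[0.0237,-0.0243,0],[0,0,0]],[1,[0.0237,-0.0243,0],[0,0,0]],[1,[0.0237,-0.0243,0],[0,0,0]],[1,[0.0237,-0.0243,0],[0,0,0]],[1,[0.0237,-0.0243,0],[0,0,0]],[1,[0.0237,-0.0243,0],[0,0,0]],[1,[0.0237,-0.0243,0],[0,0,0]]]'

```text
time: 1.82
eef_pos: [0.5104, 0.0015, 0.2274]
tcp_rot: [0.982, 0.188, -0.0, -0.0]
contact_force: [0.1, -0.3, 0.6]
opening: 1.004
finger_force: 0.0
```

Call:
move_arm --moves '[[1,[0,0,0],[0,0,-0.125]],[1,[0,0,0],[0,0,-0.125]],[1,[0,0,0],[0,0,-0.125]],[1,[0,0,0],[0,0,-0.125]],[1,[0,0,0],[0,0,-0.125]],[1,[0,0,0],[0,0,-0.125]],[1,[0,0,0],[0,0,-0.125]],[1,[0,0,0],[0,0,-0.125]],[1,[0,0,0],[0,0,-0.125]],[1,[0,0,0],[0,0,-0.125]]]'

```text
time: 2.65
eef_pos: [0.51, -0.0002, 0.2272]
tcp_rot: [0.684, 0.729, -0.0, -0.0]
contact_force: [0.4, 0.0, 0.3]
opening: 0.999
finger_force: 0.0
```

```bash
python3 - <<'E'
from h import *
s=st();snap('wrist','w1')
E
```

```text
t 2.65 p [ 5.100e-01 -2.000e-04  2.272e-01] yaw x-axis 93.68 tz [-0.001  0.    -1.   ] q [-0.2  -0.11  1.94  0.    1.31 -0.26] F [0.4 0.  0.3] op 0.999 ff 0.0
```

View pics/w1.png

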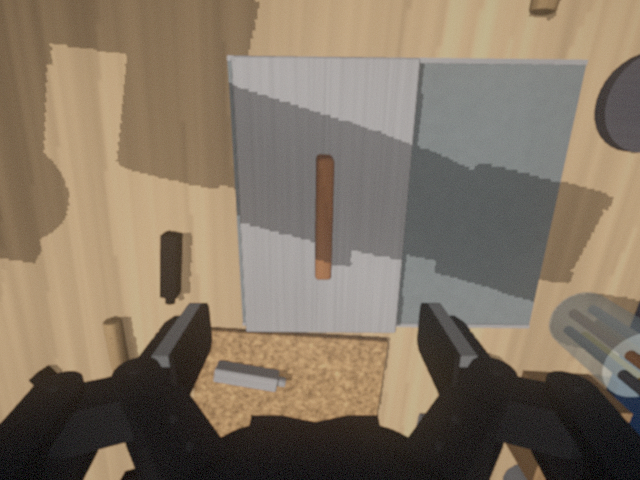

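The wrist picture shows the handle top from (324,157) to (323,277), the lid corners (229,57), (419,60), (395,331) and (245,331), and the housing's rear corners (584,62) and (531,325).

```bash
python3 - <<'E'
from h import *
s=get_state()
for n,p,z in [('h+',(324.5,157),.132),('h-',(323,277),.132),('lFL',(229,57),.092),('lRL',(419,60),.092),('lRR',(395,331),.092),('lFR',(245,331),.092),('hRL',(584,62),.075),('hRR',(531,325),.075),('Bspr',(286,383),.022),('Bend',(217,373),.032)]:
    print(n,ray_wrist(s,p,z).round(4))
m=(ray_wrist(s,(324.5,157),.132)+ray_wrist(s,(323,277),.132))/2
E
```

```text
h+ [0.5134 0.0532 0.132 ]
h- [ 0.5197 -0.0443  0.132 ]
lFL [0.4334 0.1217 0.092 ]
lRL [0.5836 0.1298 0.092 ]
lRR [ 0.5984 -0.116   0.092 ]
lFR [ 0.4483 -0.1264  0.092 ]
hRL [0.7257 0.1405 0.075 ]
hRR [ 0.7451 -0.1095  0.075 ]
Bspr [ 0.4894 -0.2458  0.022 ]
Bend [ 0.4032 -0.2282  0.032 ]
```

Call:
move_arm --moves '[[0.6,[0.004,0.007,0],[0,0,0]],[0.6,[0,0,0.025],[0,0,0]],[0.6,[0,0,0.025],[0,0,0]],[0.6,[0,0,0.025],[0,0,0]],[0.6,[0,0,0.025],[0,0,0]],[0.6,[0,0,0.022],[0,0,0]],[0,[0,0,0],[0,0,0]],[0,[0,0,0],[0,0,0]],[0,[0,0,0],[0,0,0]],[0,[0,0,0],[0,0,0]]]' --grip_force 60

```text
time: 3.53
eef_pos: [0.5187, 0.0039, 0.1078]
tcp_rot: [0.687, 0.727, 0.001, 0.002]
contact_force: [-0.4, -1.3, 0.0]
opening: 0.035
finger_force: 0.0
```

Call:
move_arm --moves '[[0,[0,0,0],[0,0,0]],[0,[0,0,0],[0,0,0]],[0,[0,0,0],[0,0,0]],[0,[0,0,0],[0,0,0]],[0,[0,0,0],[0,0,0]],[0,[0,0,0],[0,0,0]],[0,[0,0,0],[0,0,0]],[0,[0,0,0],[0,0,0]],[0,[0,0,0],[0,0,0]],[0,[0,0,0],[0,0,0]]]'

```text
time: 4.37
eef_pos: [0.517, 0.0041, 0.1056]
tcp_rot: [0.686, 0.727, -0.0, -0.0]
contact_force: [0.5, 0.8, -0.3]
opening: 0.003
finger_force: 0.0
```

```bash
python3 - <<'E'
from h import *
s=st();snap('wrist','w2')
E
```

```text
t 4.37 p [0.517  0.0041 0.1056] yaw x-axis 93.32 tz [-0.  0. -1.] q [-0.19  0.04  2.04  0.    1.07 -0.25] F [ 0.5  0.8 -0.3] op 0.003 ff 0.0
```

View pics/w2.png

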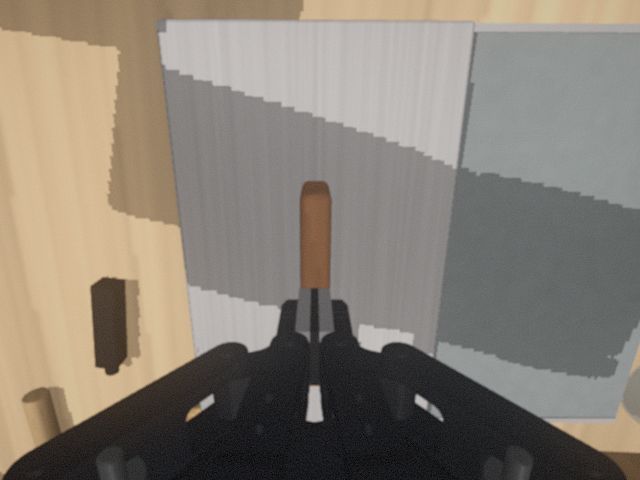

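```bash
python3 - <<'E'
from h import *
im=cv2.imread('pics/w2.png')[170:410,220:410]
cv2.imwrite('pics/c2.png',cv2.resize(im,None,fx=2.5,fy=2.5,interpolation=cv2.INTER_CUBIC))
s=get_state()
print(ray_wrist(s,(315,183),.132),ray_wrist(s,(315,288),.132))
E
```

```text
[0.51374179 0.05724811 0.132     ] [0.516612   0.00848158 0.132     ]
```

View pics/c2.png

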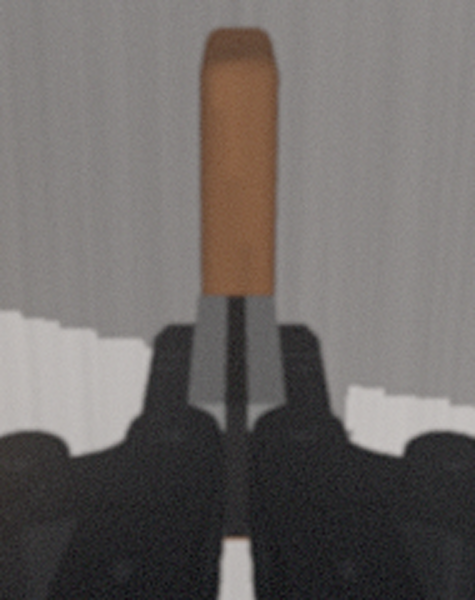

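The crop shows the fingers shut with the handle running under them at crop (235,295), so nothing is held. I reopen, go a little lower and close slowly.

Call:
move_arm --moves '[[0.6,[0,0,0],[0,0,0]],[0.6,[0,0,0],[0,0,0]],[0.6,[0,0,0],[0,0,0]],[0.6,[0,0,0],[0,0,0]],[0.6,[0,0,0.007],[0,0,0]],[0.5,[0,0,0],[0,0,0]],[0.4,[0,0,0],[0,0,0]],[0.3,[0,0,0],[0,0,0]],[0.25,[0,0,0],[0,0,0]],[0.25,[0,0,0],[0,0,0]]]'

```text
time: 5.25
eef_pos: [0.5172, 0.0041, 0.0987]
tcp_rot: [0.686, 0.727, 0.0, 0.0]
contact_force: [0.4, 0.3, 0.6]
opening: 0.254
finger_force: 0.0
```

Call:
move_arm --moves '[[0.2,[0,0,0],[0,0,0]],[0.15,[0,0,0],[0,0,0]],[0.12,[0,0,0],[0,0,0]],[0.1,[0,0,0],[0,0,0]],[0.08,[0,0,0],[0,0,0]],[0.06,[0,0,0],[0,0,0]],[0.06,[0,0,0],[0,0,0]],[0.06,[0,0,0],[0,0,0]],[0.06,[0,0,0],[0,0,0]],[0.06,[0,0,0],[0,0,0]]]'

```text
time: 6.08
eef_pos: [0.5174, 0.004, 0.099]
tcp_rot: [0.686, 0.727, 0.0, 0.0]
contact_force: [-0.5, 0.1, 4.8]
opening: 0.061
finger_force: 2.2
```

```bash
python3 - <<'E'
from h import *
s=st();s,im=snap('wrist','w3')
cv2.imwrite('pics/c3.png',cv2.resize(im[170:410,220:410],None,fx=2,fy=2,interpolation=cv2.INTER_CUBIC))
E
```

```text
t 6.08 p [0.5174 0.004  0.099 ] yaw x-axis 93.32 tz [ 0.001 -0.    -1.   ] q [-0.19  0.04  2.04 -0.    1.05 -0.25] F [-0.5  0.1  4.8] op 0.061 ff 2.2
```

View pics/c3.png

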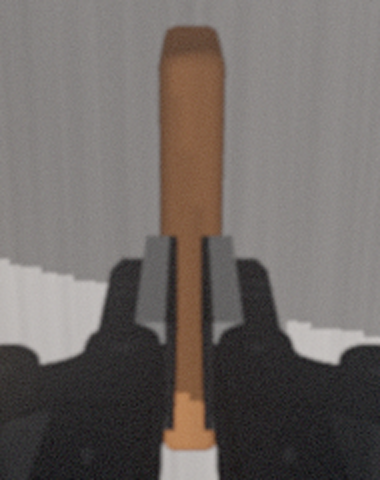

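The crop shows the pad gap (about 15 px) narrower than the handle (about 31 px), so the pads are on top of the fin. The real tips are roughly 35 mm short of the reported TCP. I open and descend in small steps, watching the force.

Call:
move_arm --moves '[[0.6,[0,0,-0.003],[0,0,0]],[0.6,[0,0,0],[0,0,0]],[0.6,[0,0,0],[0,0,0]],[0.6,[0,0,0],[0,0,0]],[0.6,[0,0,0.005],[0,0,0]],[0.6,[0,0,0.005],[0,0,0]],[0.6,[0,0,0.003],[0,0,0]],[0.6,[0,0,0.002],[0,0,0]],[0.6,[0,0,0],[0,0,0]],[0.6,[0,0,0],[0,0,0]]]'

```text
time: 6.97
eef_pos: [0.5169, 0.0041, 0.0863]
tcp_rot: [0.686, 0.727, -0.0, -0.0]
contact_force: [0.2, 0.2, -0.3]
opening: 0.6
finger_force: 0.0
```

```bash
python3 - <<'E'
from h import *
s=st()
p=camera_params('wrist');T=np.linalg.inv(np.array(p['tool_from_camera']))
for P in [(0,0,0,1),(.011,0,0,1),(.011,0,-.019,1),(.011,.0425,-.013,1)]:
    c=T@np.array(P);print(P,c[0]/c[2]*p['fx']+p['cx'],c[1]/c[2]*p['fy']+p['cy'])
E
```

```text
t 6.97 p [0.5169 0.0041 0.0863] yaw x-axis 93.32 tz [-0.001  0.    -1.   ] q [-0.19  0.06  2.05 -0.    1.03 -0.25] F [ 0.2  0.2 -0.3] op 0.6 ff 0.0
(0, 0, 0, 1) 315.2647927494801 273.7625128729841
(0.011, 0, 0, 1) 315.2859720552609 254.62970514177147
(0.011, 0, -0.019, 1) 315.3819888732008 268.6320240366062
(0.011, 0.0425, -0.013, 1) 401.28759785686657 263.92601956175594
```

Call:
move_arm --moves '[[0.6,[0,0,0.004],[0,0,0]],[0.6,[0,0,0.004],[0,0,0]],[0.6,[0,0,0.004],[0,0,0]],[0.4,[0,0,0],[0,0,0]],[0.3,[0,0,0],[0,0,0]],[0.2,[0,0,0],[0,0,0]],[0.1,[0,0,0],[0,0,0]],[0,[0,0,0],[0,0,0]],[0,[0,0,0],[0,0,0]],[0,[0,0,0],[0,0,0]]]'

```text
time: 7.8
eef_pos: [0.5174, 0.0041, 0.0749]
tcp_rot: [0.686, 0.727, 0.0, 0.0]
contact_force: [1.8, -0.2, 0.3]
opening: 0.152
finger_force: 60.3
```

Call:
move_arm --moves '[[0,[0,0.008,0],[0,0,0]],[0,[0,0.016,0],[0,0,0]],[0,[0,0.018,0],[0,0,0]],[0,[0,0.018,0],[0,0,0]],[0,[0,0.018,0],[0,0,0]],[0,[0,0.018,0],[0,0,0]],[0,[0,0.018,0],[0,0,0]],[0,[0,0.014,0],[0,0,0]],[0,[0,0.005,0],[0,0,0]],[0,[0,0,0],[0,0,0]]]'

```text
time: 8.63
eef_pos: [0.6505, 0.0112, 0.0749]
tcp_rot: [0.686, 0.727, -0.001, -0.0]
contact_force: [-1.2, -2.6, 2.8]
opening: 0.148
finger_force: 60.8
```

Call:
move_arm --moves '[[0,[0,0.003,0],[0,0,0]],[0,[0,0.003,0],[0,0,0]],[0,[0,0.002,0],[0,0,0]],[0,[0,0,0],[0,0,0]],[0,[0,0,0],[0,0,0]],[0,[0,0,0],[0,0,0]],[0,[0,0,0],[0,0,0]],[0,[0,0,0],[0,0,0]],[0,[0,0,0],[0,0,0]],[0,[0,0,0],[0,0,0]]]'

```text
time: 9.47
eef_pos: [0.6498, 0.0113, 0.0749]
tcp_rot: [0.686, 0.728, -0.008, -0.007]
contact_force: [-25.5, -4.4, 18.0]
opening: 0.149
finger_force: 64.0
```

Call:
move_arm --moves '[[0,[0,-0.008,0],[0,0,0]],[0,[0,0,0],[0,0,0]],[0.5,[0,0,0],[0,0,0]],[0.5,[0,0,0],[0,0,0]],[0.5,[0,0,0],[0,0,0]],[0.5,[0,0,-0.02],[0,0,0]],[0.5,[0,0,-0.03],[0,0,0]],[0.5,[0,0,-0.03],[0,0,0]],[0.5,[0,0,-0.03],[0,0,0]],[0.5,[0,0,-0.02],[0,0,0]]]'

```text
time: 10.3
eef_pos: [0.6514, 0.0122, 0.2082]
tcp_rot: [0.686, 0.728, 0.002, 0.002]
contact_force: [0.7, 0.0, -0.2]
opening: 0.5
finger_force: 0.0
```

Call:
move_arm --moves '[[0.5,[0,0,0],[0,0,0.125]],[0.5,[0,0,0],[0,0,0.125]],[0.5,[0,0,0],[0,0,0.125]],[0.5,[0,0,0],[0,0,0.125]],[0.5,[0,0,0],[0,0,0.125]],[0.5,[0,0,0],[0,0,0.125]],[0.5,[0,0,0],[0,0,0.125]],[0.5,[0,0,0],[0,0,0.125]],[0.5,[0,0,0],[0,0,0.125]],[0.5,[0,0,0],[0,0,0.125]]]'

```text
time: 11.13
eef_pos: [0.6502, 0.0123, 0.2042]
tcp_rot: [0.983, 0.186, 0.0, -0.0]
contact_force: [0.4, -0.0, -0.2]
opening: 0.501
finger_force: 0.0
```

Call:
move_arm --moves '[[0.5,[0,0,0],[0,0,0.11]],[0.5,[0,0,0],[0,0,0.11]],[0.5,[0,0,0],[0,0,0.11]],[0.5,[0,0,0],[0,0,0.11]],[0.5,[0,0,0],[0,0,0.11]],[0.5,[-0.014,0.032,0],[0,0,0]],[0.5,[-0.014,0.032,0],[0,0,0]],[0.5,[-0.014,0.032,0],[0,0,0]],[0.5,[-0.014,0.032,0],[0,0,0]],[0.5,[-0.014,0.032,0],[0,0,0]]]'

```text
time: 11.97
eef_pos: [0.5531, -0.1346, 0.2044]
tcp_rot: [0.996, -0.085, 0.0, -0.0]
contact_force: [0.8, -0.6, 0.4]
opening: 0.496
finger_force: 0.0
```

Call:
move_arm --moves '[[0.5,[-0.014,0.032,0],[0,0,0]],[0.5,[-0.014,0.032,0],[0,0,0]],[0.5,[-0.014,0.032,0],[0,0,0]],[0.5,[-0.014,0.032,0],[0,0,0]],[0.5,[-0.014,0.032,0],[0,0,0]],[0.5,[0,0,0],[0,0,0]],[0.5,[0,0,0],[0,0,0]],[0.5,[0,0,0],[0,0,0]],[0.5,[0,0,0],[0,0,0]],[0.5,[0,0,0],[0,0,0]]]'

```text
time: 12.8
eef_pos: [0.4582, -0.2785, 0.2045]
tcp_rot: [0.996, -0.084, 0.0, -0.0]
contact_force: [1.7, -0.0, -0.5]
opening: 0.497
finger_force: 0.0
```

```bash
python3 - <<'E'
from h import *
s=st();snap('wrist','w4');snap('top','t4')
E
```

```text
t 12.8 p [ 0.4582 -0.2785  0.2045] yaw x-axis -9.69 tz [ 0.  0. -1.] q [-0.74 -0.03  1.91  0.    1.26  1.  ] F [ 1.7 -0.  -0.5] op 0.497 ff 0.0
```

View pics/w4.png

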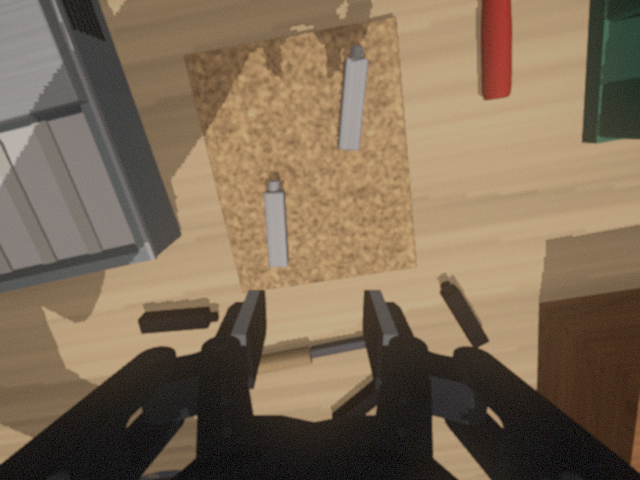

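Two silver bars show on the cork: A's top face runs (357,57) to (350,149), B's (275,192) to (279,267).

```bash
python3 - <<'E'
from h import *
s=get_state();q=R.from_quat(s['tcp_rot']).as_matrix()
for n,a,b in [('A',(357,57),(349.5,148)),('B',(275,192),(279,266))]:
    p,r=ray_wrist(s,a,.032),ray_wrist(s,b,.032);c=(p+r)/2;d=p-r
    print(n,p.round(4),r.round(4),c.round(4),'len',np.linalg.norm(d).round(4),'yaw',np.degrees(np.arctan2(d[1],d[0])).round(1),'tool shift',(q.T@(c-s['eef_pos'])).round(4))
E
```

```text
A [ 0.5826 -0.3395  0.032 ] [ 0.5061 -0.3221  0.032 ] [ 0.5444 -0.3308  0.032 ] len 0.0785 yaw -12.8 tool shift [0.0939 0.0369 0.1726]
B [ 0.4767 -0.2437  0.032 ] [ 0.3987 -0.232   0.032 ] [ 0.4377 -0.2378  0.032 ] len 0.0788 yaw -8.5 tool shift [-0.0269 -0.0368  0.1726]
```

Call:
move_arm --moves '[[0.5,[-0.027,0,0],[0,0,-0.02]],[0.5,[0,-0.037,0],[0,0,0]],[0.5,[0,0,0.03],[0,0,0]],[0.5,[0,0,0.03],[0,0,0]],[0.5,[0,0,0.03],[0,0,0]],[0.5,[0,0,0.03],[0,0,0]],[0.5,[0,0,0.03],[0,0,0]],[0.5,[0,0,0.03],[0,0,0]],[0.5,[0,0,0.02],[0,0,0]],[0.5,[0,0,0.01],[0,0,0]]]'

```text
time: 13.73
eef_pos: [0.4348, -0.2363, -0.0085]
tcp_rot: [0.997, -0.075, -0.002, -0.002]
contact_force: [0.5, 0.3, 0.2]
opening: 0.499
finger_force: 0.0
```

```bash
python3 - <<'E'
from h import *
s=st();snap('wrist','w5')
E
```

```text
t 13.73 p [ 0.4348 -0.2363 -0.0085] yaw x-axis -8.6 tz [-0.004  0.004 -1.   ] q [-0.7   0.18  2.14  0.    0.83  1.02] F [0.5 0.3 0.2] op 0.499 ff 0.0
```

View pics/w5.png

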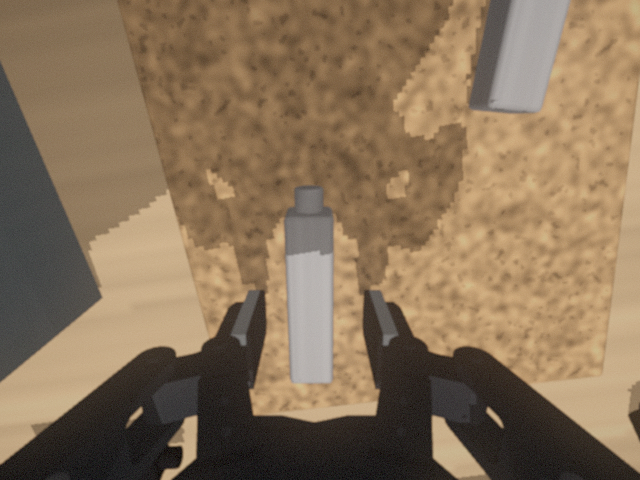

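Bar B sits between the open pads at (311,295), well centred. I lower slightly, close and lift.

Call:
move_arm --moves '[[0.5,[0.005,0,0.004],[0,0,0]],[0.4,[0,0,0],[0,0,0]],[0.3,[0,0,0],[0,0,0]],[0.2,[0,0,0],[0,0,0]],[0.1,[0,0,0],[0,0,0]],[0.05,[0,0,0],[0,0,0]],[0.05,[0,0,0],[0,0,0]],[0.05,[0,0,0],[0,0,0]],[0.05,[0,0,0],[0,0,0]],[0.05,[0,0,0],[0,0,0]]]' --grip_force 80

```text
time: 14.62
eef_pos: [0.4429, -0.2397, -0.0072]
tcp_rot: [0.997, -0.076, 0.002, 0.001]
contact_force: [0.5, 3.6, 5.9]
opening: 0.198
finger_force: 78.2
```

Call:
move_arm --moves '[[0.05,[0,0,-0.005],[0,0,0]],[0.05,[0,0,-0.015],[0,0,0]],[0.05,[0,0,-0.02],[0,0,0]],[0.05,[0,0,-0.02],[0,0,0]],[0.05,[0,0,-0.02],[0,0,0]],[0.05,[0,0,-0.02],[0,0,0]],[0.05,[0,0,-0.02],[0,0,0]],[0.05,[0,0,-0.01],[0,0,0]],[0.05,[0,0,0],[0,0,0]],[0.05,[0,0,0],[0,0,0]]]'

```text
time: 15.45
eef_pos: [0.441, -0.2393, 0.1205]
tcp_rot: [0.997, -0.076, 0.0, 0.0]
contact_force: [0.4, 0.3, -3.1]
opening: 0.199
finger_force: 78.6
```

```bash
python3 - <<'E'
from h import *
s=st();snap('wrist','w6')
E
```

```text
t 15.45 p [ 0.441  -0.2393  0.1205] yaw x-axis -8.66 tz [ 0.    -0.001 -1.   ] q [-0.7  -0.02  2.06 -0.    1.1   1.02] F [ 0.4  0.3 -3.1] op 0.199 ff 78.6
```

Call:
move_arm --moves '[[0.05,[0,0,0],[0,0,-0.108]],[0.05,[0,0,0],[0,0,-0.108]],[0.05,[0.0104,-0.0264,0],[0,0,0]],[0.05,[0.0104,-0.0264,0],[0,0,0]],[0.05,[0.0104,-0.0264,0],[0,0,0]],[0.05,[0.0104,-0.0264,0],[0,0,0]],[0.05,[0.0104,-0.0264,0],[0,0,0]],[0.05,[0.0104,-0.0264,0],[0,0,0]],[0.05,[0.0104,-0.0264,0],[0,0,0]],[0.05,[0.0104,-0.0264,0],[0,0,0]]]'

```text
time: 16.33
eef_pos: [0.5094, -0.0214, 0.1183]
tcp_rot: [0.999, 0.032, -0.002, -0.0]
contact_force: [0.6, -0.6, -2.8]
opening: 0.199
finger_force: 78.8
```

Call:
move_arm --moves '[[0.05,[0,0,0],[0,0,0]],[0.05,[0,0,0],[0,0,0]],[0.05,[0,0,0],[0,0,0]],[0.05,[0,0,0],[0,0,0]],[0.05,[0,0,0.01],[0,0,0]],[0.05,[0,0,0.02],[0,0,0]],[0.05,[0,0,0.02],[0,0,0]],[0.05,[0,0,0.01],[0,0,0]],[0.05,[0,0,0],[0,0,0]],[0.05,[0,0,0],[0,0,0]]]'

```text
time: 17.17
eef_pos: [0.51, -0.0235, 0.0599]
tcp_rot: [0.999, 0.032, -0.001, -0.0]
contact_force: [0.2, -1.4, -3.1]
opening: 0.201
finger_force: 78.9
```

```bash
python3 - <<'E'
from h import *
s=st();snap('wrist','w7')
E
```

```text
t 17.17 p [ 0.51   -0.0235  0.0599] yaw x-axis 3.66 tz [-0.002  0.    -1.   ] q [-0.24  0.09  2.08 -0.    0.98  1.26] F [ 0.2 -1.4 -3.1] op 0.201 ff 78.9
```

View pics/w7.png

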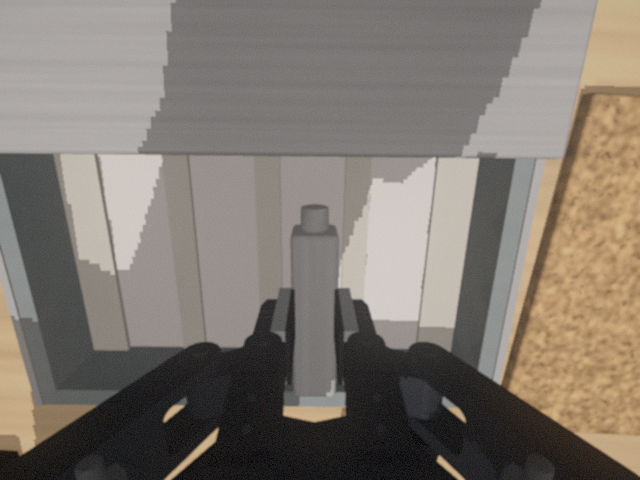

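The bar is held over the lane spanning px 281 to 345 (y = -25), aligned with it and clear of the walls. I lower it.

Call:
move_arm --moves '[[0.05,[0,0,0.01],[0,0,0]],[0.05,[0,0,0.01],[0,0,0]],[0.05,[0,0,0.01],[0,0,0]],[0.05,[0,0,0.006],[0,0,0]],[0.05,[0,0,0.003],[0,0,0]],[0.05,[0,0,0.002],[0,0,0]],[0.05,[0,0,0],[0,0,0]],[0.05,[0,0,0],[0,0,0]],[0.05,[0,0,0],[0,0,0]],[0.05,[0,0,0],[0,0,0]]]'

```text
time: 18.05
eef_pos: [0.5111, -0.0232, 0.0202]
tcp_rot: [0.999, 0.032, 0.001, 0.0]
contact_force: [0.7, -0.2, -2.8]
opening: 0.2
finger_force: 78.9
```

Call:
move_arm --moves '[[0.05,[0,0,0.001],[0,0,0]],[0.05,[0,0,0.001],[0,0,0]],[0.05,[0,0,0.001],[0,0,0]],[0.05,[0,0,0],[0,0,0]],[0.05,[0,0,0],[0,0,0]],[0.05,[0,0,0],[0,0,0]],[0.05,[0,0,0],[0,0,0]],[0.05,[0,0,0],[0,0,0]],[0.05,[0,0,0],[0,0,0]],[0.05,[0,0,0],[0,0,0]]]'

```text
time: 18.88
eef_pos: [0.5107, -0.0231, 0.0167]
tcp_rot: [0.999, 0.032, 0.0, -0.0]
contact_force: [0.4, 0.3, -3.1]
opening: 0.197
finger_force: 78.9
```

Call:
move_arm --moves '[[0.05,[0,0,0.001],[0,0,0]],[0.05,[0,0,0.001],[0,0,0]],[0.05,[0,0,0.001],[0,0,0]],[0.05,[0,0,0],[0,0,0]],[0.05,[0,0,0],[0,0,0]],[0.05,[0,0,0],[0,0,0]],[0.05,[0,0,0],[0,0,0]],[0.05,[0,0,0],[0,0,0]],[0.05,[0,0,0],[0,0,0]],[0.05,[0,0,0],[0,0,0]]]'

```text
time: 19.72
eef_pos: [0.5108, -0.0231, 0.0157]
tcp_rot: [0.999, 0.033, -0.001, -0.0]
contact_force: [-6.1, 0.5, 9.5]
opening: 0.197
finger_force: 80.6
```

Call:
move_arm --moves '[[0.25,[0,0,0],[0,0,0]],[0.3,[0,0,0],[0,0,0]],[0.35,[0,0,0],[0,0,0]],[0.35,[0,0,0],[0,0,0]],[0.35,[0,0,-0.01],[0,0,0]],[0.35,[0,0,-0.03],[0,0,0]],[0.35,[0,0,-0.03],[0,0,0]],[0.35,[0,0,-0.03],[0,0,0]],[0.35,[0,0,-0.03],[0,0,0]],[0.35,[0,0,-0.02],[0,0,0]]]'

```text
time: 20.55
eef_pos: [0.512, -0.0234, 0.1679]
tcp_rot: [0.999, 0.032, 0.002, 0.001]
contact_force: [1.1, 0.3, 0.7]
opening: 0.356
finger_force: 0.0
```

```bash
python3 - <<'E'
from h import *
s=st();snap('wrist','w8')
E
```

```text
t 20.55 p [ 0.512  -0.0234  0.1679] yaw x-axis 3.72 tz [ 0.005 -0.001 -1.   ] q [-0.24 -0.05  2.    0.    1.19  1.26] F [1.1 0.3 0.7] op 0.356 ff 0.0
```

Call:
move_arm --moves '[[0.5,[0,0,0],[0,0,0.096]],[0.5,[0,0,0],[0,0,0.096]],[0.5,[0,0,0],[0,0,0.096]],[0.5,[0.0104,0.0293,0],[0,0,0]],[0.5,[0.0104,0.0293,0],[0,0,0]],[0.5,[0.0104,0.0293,0],[0,0,0]],[0.5,[0.0104,0.0293,0],[0,0,0]],[0.5,[0.0104,0.0293,0],[0,0,0]],[0.5,[0.0104,0.0293,0],[0,0,0]],[0.5,[0.0104,0.0293,0],[0,0,0]]]'

```text
time: 21.43
eef_pos: [0.5361, -0.2407, 0.1637]
tcp_rot: [0.994, -0.111, 0.0, -0.0]
contact_force: [1.4, -0.6, -0.5]
opening: 0.495
finger_force: 0.0
```

Call:
move_arm --moves '[[0.5,[0.0104,0.0293,0],[0,0,0]],[0.5,[0.0104,0.0293,0],[0,0,0]],[0.5,[0.0104,0.0293,0],[0,0,0]],[0.5,[0,0,0],[0,0,0]],[0.5,[0,0,0],[0,0,0]],[0.5,[0,0,0],[0,0,0]],[0.5,[0,0,0],[0,0,0]],[0.5,[0,0,0],[0,0,0]],[0.5,[0,0,0],[0,0,0]],[0.5,[0,0,0],[0,0,0]]]'

```text
time: 22.27
eef_pos: [0.5474, -0.331, 0.1638]
tcp_rot: [0.994, -0.111, 0.0, 0.0]
contact_force: [-0.7, -0.3, -0.2]
opening: 0.505
finger_force: 0.0
```

```bash
python3 - <<'E'
from h import *
s=st();s,im=snap('wrist','w9')
b=cv2.imread('pics/w8.png')
cv2.imwrite('pics/c9.png',cv2.resize(np.hstack([b,im]),(800,300),interpolation=cv2.INTER_AREA))
E
```

```text
t 22.27 p [ 0.5474 -0.331   0.1638] yaw x-axis -12.72 tz [ 0. -0. -1.] q [-0.7   0.24  1.7   0.    1.2   1.09] F [-0.7 -0.3 -0.2] op 0.505 ff 0.0
```

View pics/c9.png

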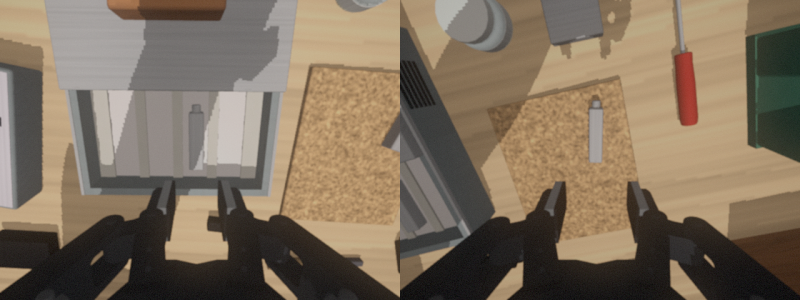

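The left picture shows bar B lying in its lane. The right one shows bar A centred under the open gripper and aligned.

Call:
move_arm --moves '[[0.5,[0,0,0.03],[0,0,0]],[0.5,[0,0,0.03],[0,0,0]],[0.5,[0,0,0.03],[0,0,0]],[0.5,[0,0,0.03],[0,0,0]],[0.5,[0,0,0.025],[0,0,0]],[0.5,[0,0,0.015],[0,0,0]],[0.5,[0,0,0.0095],[0,0,0]],[0.4,[0,0,0],[0,0,0]],[0.3,[0,0,0],[0,0,0]],[0.2,[0,0,0],[0,0,0]]]'

```text
time: 23.15
eef_pos: [0.5484, -0.3325, -0.0039]
tcp_rot: [0.994, -0.111, 0.001, 0.001]
contact_force: [-0.3, -0.2, -2.4]
opening: 0.21
finger_force: 37.1
```

Call:
move_arm --moves '[[0.05,[0,0,0],[0,0,0]],[0.05,[0,0,0],[0,0,0]],[0.05,[0,0,0],[0,0,0]],[0.05,[0,0,0],[0,0,0]],[0.05,[0,0,-0.005],[0,0,0]],[0.05,[0,0,-0.02],[0,0,0]],[0.05,[0,0,-0.025],[0,0,0]],[0.05,[0,0,-0.03],[0,0,0]],[0.05,[0,0,-0.03],[0,0,0]],[0.05,[0,0,-0.02],[0,0,0]]]'

```text
time: 23.98
eef_pos: [0.5474, -0.3324, 0.1265]
tcp_rot: [0.994, -0.111, 0.001, 0.001]
contact_force: [0.2, -0.6, -1.8]
opening: 0.183
finger_force: 78.4
```

Call:
move_arm --moves '[[0.05,[0,0,0],[0,0,0]],[0.05,[0,0,0],[0,0,0]],[0.05,[0,0,0],[0,0,0]],[0.05,[0,0,0],[0,0,0]],[0.05,[0,0,0],[0,0,0]],[0.05,[0,0,0],[0,0,0]],[0.05,[0,0,0],[0,0,0]],[0.05,[0,0,0],[0,0,0]],[0.05,[0,0,0],[0,0,0]],[0.05,[0,0,0],[0,0,0]]]'

```text
time: 24.82
eef_pos: [0.5472, -0.3319, 0.1241]
tcp_rot: [0.994, -0.111, 0.0, 0.0]
contact_force: [0.0, 0.5, -2.2]
opening: 0.184
finger_force: 78.4
```

```bash
python3 - <<'E'
from h import *
s=st();snap('wrist','w10')
E
```

```text
t 24.82 p [ 0.5472 -0.3319  0.1241] yaw x-axis -12.79 tz [ 0. -0. -1.] q [-0.7   0.28  1.73 -0.    1.14  1.09] F [ 0.   0.5 -2.2] op 0.184 ff 78.4
```

View pics/w10.png

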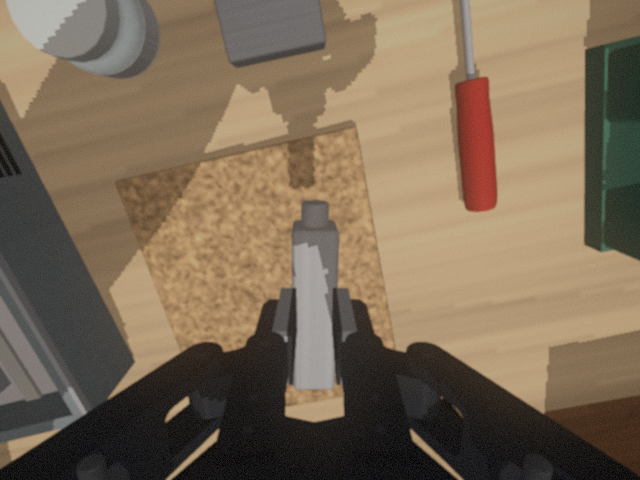

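Call:
move_arm --moves '[[0.05,[0,0,0],[0,0,-0.096]],[0.05,[0,0,0],[0,0,-0.096]],[0.05,[0,0,0],[0,0,-0.096]],[0.05,[-0.0012,-0.03,0],[0,0,0]],[0.05,[-0.0012,-0.03,0],[0,0,0]],[0.05,[-0.0012,-0.03,0],[0,0,0]],[0.05,[-0.0012,-0.03,0],[0,0,0]],[0.05,[-0.0012,-0.03,0],[0,0,0]],[0.05,[-0.0012,-0.03,0],[0,0,0]],[0.05,[-0.0012,-0.03,0],[0,0,0]]]'

```text
time: 25.7
eef_pos: [0.525, -0.1215, 0.1245]
tcp_rot: [0.999, 0.032, 0.0, 0.0]
contact_force: [0.7, 0.2, -2.6]
opening: 0.181
finger_force: 78.5
```

Call:
move_arm --moves '[[0.05,[-0.0012,-0.03,0],[0,0,0]],[0.05,[-0.0012,-0.03,0],[0,0,0]],[0.05,[-0.0012,-0.03,0],[0,0,0]],[0.05,[-0.0012,-0.03,0],[0,0,0]],[0.05,[-0.0012,-0.03,0],[0,0,0]],[0.05,[0,0,0],[0,0,0]],[0.05,[0,0,0],[0,0,0]],[0.05,[0,0,0],[0,0,0]],[0.05,[0,0,0],[0,0,0]],[0.05,[0,0,0],[0,0,0]]]'

```text
time: 26.53
eef_pos: [0.5098, 0.0254, 0.1242]
tcp_rot: [1.0, 0.032, 0.0, 0.0]
contact_force: [-0.3, -0.6, -1.8]
opening: 0.183
finger_force: 78.6
```

Call:
move_arm --moves '[[0.05,[0,0,0.01],[0,0,0]],[0.05,[0,0,0.02],[0,0,0]],[0.05,[0,0,0.02],[0,0,0]],[0.05,[0,0,0.02],[0,0,0]],[0.05,[0,0,0.015],[0,0,0]],[0.05,[0,0,0.01],[0,0,0]],[0.05,[0,0,0.005],[0,0,0]],[0.05,[0,0,0],[0,0,0]],[0.05,[0,0,0],[0,0,0]],[0.05,[0,0,0],[0,0,0]]]'

```text
time: 27.37
eef_pos: [0.5106, 0.0262, 0.0252]
tcp_rot: [0.999, 0.032, 0.001, 0.0]
contact_force: [-0.5, -0.7, -1.7]
opening: 0.184
finger_force: 78.6
```

Call:
move_arm --moves '[[0.05,[0,0,0.002],[0,0,0]],[0.05,[0,0,0.002],[0,0,0]],[0.05,[0,0,0.001],[0,0,0]],[0.05,[0,0,0.001],[0,0,0]],[0.05,[0,0,0.001],[0,0,0]],[0.05,[0,0,0.001],[0,0,0]],[0.05,[0,0,0],[0,0,0]],[0.05,[0,0,0],[0,0,0]],[0.05,[0,0,0],[0,0,0]],[0.05,[0,0,0],[0,0,0]]]'

```text
time: 28.2
eef_pos: [0.5098, 0.0267, 0.019]
tcp_rot: [0.999, 0.033, -0.001, -0.0]
contact_force: [-7.4, 1.5, 14.0]
opening: 0.182
finger_force: 82.1
```

Call:
move_arm --moves '[[0.25,[0,0,-0.001],[0,0,0]],[0.3,[0,0,0],[0,0,0]],[0.35,[0,0,0],[0,0,0]],[0.35,[0,0,-0.01],[0,0,0]],[0.35,[0,0,-0.035],[0,0,0]],[0.35,[0,0,-0.035],[0,0,0]],[0.35,[0,0,-0.035],[0,0,0]],[0.35,[0,-0.025,-0.03],[0,0,0]],[0.35,[0,-0.025,-0.03],[0,0,0]],[0.35,[0,-0.03,-0.025],[0,0,0]]]'

```text
time: 29.03
eef_pos: [0.505, 0.1064, 0.2206]
tcp_rot: [1.0, 0.031, 0.002, 0.0]
contact_force: [0.7, -0.8, -0.6]
opening: 0.351
finger_force: 0.0
```

Call:
move_arm --moves '[[0.35,[0,0,0],[0,0,0]],[0.35,[0,0,0],[0,0,0]],[0.35,[0,0,0],[0,0,0]],[0.35,[0,0,0],[0,0,0]],[0.35,[0,0,0],[0,0,0]],[0.35,[0,0,0],[0,0,0]],[0.35,[0,0,0],[0,0,0]],[0.35,[0,0,0],[0,0,0]],[0.35,[0,0,0],[0,0,0]],[0.35,[0,0,0],[0,0,0]]]'

```text
time: 29.87
eef_pos: [0.5044, 0.1062, 0.217]
tcp_rot: [0.999, 0.032, -0.0, -0.0]
contact_force: [0.1, 0.4, 0.9]
opening: 0.347
finger_force: 0.0
```

```bash
cat >> h.py <<'E'
def proj_wrist(s,P):
    p=camera_params("wrist");T=np.linalg.inv(np.array(p['tool_from_camera']));Q=R.from_quat(s['tcp_rot']).as_matrix()
    c=T[:3,:3]@(Q.T@(np.array(P)-s['eef_pos']))+T[:3,3];return np.array([c[0]/c[2]*p['fx']+p['cx'],c[1]/c[2]*p['fy']+p['cy']])
def rect(s,im,c,z,half,n):
    # world-aligned patch: up = +x, left = +y, centred on c at height z
    src=np.array([proj_wrist(s,(c[0]+a*half,c[1]+b*half,z)) for a,b in((1,1),(1,-1),(-1,-1),(-1,1))],np.float32)
    M=cv2.getPerspectiveTransform(src,np.array([(0,0),(n,0),(n,n),(0,n)],np.float32))
    return cv2.warpPerspective(im,M,(n,n),flags=cv2.INTER_CUBIC)
E
python3 - <<'E'
from h import *
s=st();s,im=snap('wrist','w11')
a=rect(s,im,(.515,.002),.05,.1,400)   # chamber at bar-top height, 2px/mm
b=rect(s,im,(.5227,.2726),.102,.05,400) # sleeve, 4px/mm
cv2.imwrite('pics/c11.png',np.hstack([a,b]))
E
```

```text
t 29.87 p [0.5044 0.1062 0.217 ] yaw x-axis 3.7 tz [-0.  0. -1.] q [ 0.01 -0.09  1.94  0.    1.28  1.52] F [0.1 0.4 0.9] op 0.347 ff 0.0
```

View pics/c11.png

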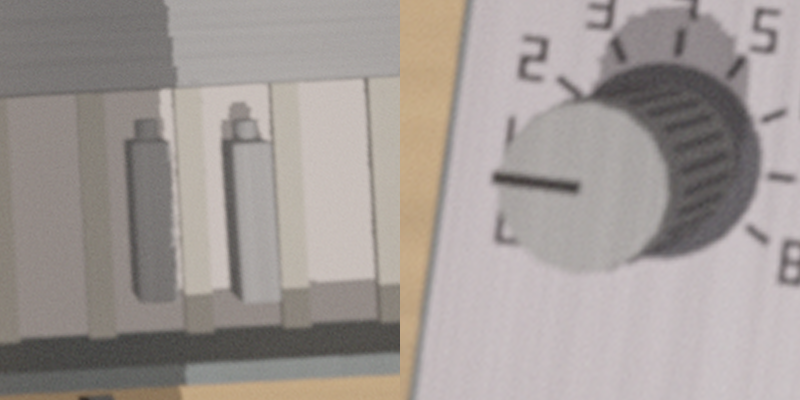

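Both bars lie flat in neighbouring lanes (body centres at crop (150,215) and (255,215)). The sleeve pointer, (583,185) to (495,178), reads 1, so it needs +120° clockwise. Next I shut the lid.

Call:
move_arm --moves '[[0.6,[0.0276,0.0208,0],[0,0,0]],[0.6,[0.0276,0.0208,0],[0,0,0]],[0.6,[0.0276,0.0208,0],[0,0,0]],[0.6,[0.0276,0.0208,0],[0,0,0]],[0.6,[0.0276,0.0208,0],[0,0,0]],[0.6,[0,0,0],[0,0,-0.12]],[0.6,[0,0,0],[0,0,-0.12]],[0.6,[0,0,0],[0,0,-0.12]],[0.6,[0,0,0],[0,0,-0.12]],[0.6,[0,0,0],[0,0,-0.12]]]'

```text
time: 30.75
eef_pos: [0.6489, 0.0114, 0.2169]
tcp_rot: [0.944, 0.329, -0.0, -0.0]
contact_force: [0.6, -0.6, -0.1]
opening: 0.601
finger_force: 0.0
```

Call:
move_arm --moves '[[0.6,[0,0,0],[0,0,-0.12]],[0.6,[0,0,0],[0,0,-0.12]],[0.6,[0,0,0],[0,0,-0.12]],[0.6,[0,0,0],[0,0,-0.12]],[0.6,[0,0,0],[0,0,-0.12]],[0.6,[0,0,0],[0,0,-0.12]],[0.6,[0,0,0],[0,0,-0.12]],[0.6,[0,0,0],[0,0,-0.12]],[0.6,[0,0,0],[0,0,0]],[0.6,[0,0,0],[0,0,0]]]'

```text
time: 31.58
eef_pos: [0.6488, 0.0115, 0.217]
tcp_rot: [0.689, 0.725, -0.0, -0.0]
contact_force: [-0.4, -0.3, 0.4]
opening: 0.601
finger_force: 0.0
```

```bash
python3 - <<'E'
from h import *
s=st();togo(s,(.6495,.0113,.075))
E
```

```text
t 31.58 p [0.6488 0.0115 0.217 ] yaw x-axis 92.92 tz [-0.  0. -1.] q [-0.14  0.22  1.63  0.    1.3  -0.19] F [-0.4 -0.3  0.4] op 0.601 ff 0.0
shift tool [-0.0002  0.0007  0.142 ]
```

Call:
move_arm --moves '[[0.6,[0,0,0.03],[0,0,0]],[0.6,[0,0,0.03],[0,0,0]],[0.6,[0,0,0.03],[0,0,0]],[0.6,[0,0,0.03],[0,0,0]],[0.6,[0,0,0.015],[0,0,0]],[0.6,[0,0,0.007],[0,0,0]],[0.4,[0,0,0],[0,0,0]],[0.3,[0,0,0],[0,0,0]],[0.2,[0,0,0],[0,0,0]],[0.1,[0,0,0],[0,0,0]]]'

```text
time: 32.42
eef_pos: [0.6502, 0.0113, 0.0777]
tcp_rot: [0.688, 0.726, 0.001, 0.001]
contact_force: [-0.3, 0.3, 4.2]
opening: 0.142
finger_force: 80.6
```

Call:
move_arm --moves '[[0,[0,0,0],[0,0,0]],[0,[0,0,0],[0,0,0]],[0,[0,-0.01,0],[0,0,0]],[0,[0,-0.018,0],[0,0,0]],[0,[0,-0.02,0],[0,0,0]],[0,[0,-0.02,0],[0,0,0]],[0,[0,-0.02,0],[0,0,0]],[0,[0,-0.02,0],[0,0,0]],[0,[0,-0.015,0],[0,0,0]],[0,[0,-0.008,0],[0,0,0]]]'

```text
time: 33.25
eef_pos: [0.5192, 0.0042, 0.0777]
tcp_rot: [0.688, 0.726, 0.002, 0.002]
contact_force: [2.6, 0.5, 4.9]
opening: 0.144
finger_force: 81.0
```

Call:
move_arm --moves '[[0,[0,-0.005,0],[0,0,0]],[0,[0,-0.004,0],[0,0,0]],[0,[0,-0.003,0],[0,0,0]],[0,[0,-0.002,0],[0,0,0]],[0,[0,-0.001,0],[0,0,0]],[0,[0,0,0],[0,0,0]],[0,[0,0,0],[0,0,0]],[0,[0,0,0],[0,0,0]],[0,[0,0,0],[0,0,0]],[0,[0,0,0],[0,0,0]]]'

```text
time: 34.08
eef_pos: [0.5116, 0.0037, 0.0777]
tcp_rot: [0.688, 0.725, 0.008, 0.008]
contact_force: [21.3, 3.7, -7.9]
opening: 0.146
finger_force: 79.6
```

Call:
move_arm --moves '[[0,[0,0.007,0],[0,0,0]],[0,[0,0,0],[0,0,0]],[0.4,[0,0,0],[0,0,0]],[0.5,[0,0,0],[0,0,0]],[0.5,[0,0,0],[0,0,0]],[0.5,[0,0,-0.02],[0,0,0]],[0.7,[0,0,-0.03],[0,0,0]],[0.8,[0,0,-0.03],[0,0,0]],[0.8,[0,0,-0.03],[0,0,0]],[0.8,[0,0,-0.015],[0,0,0]]]'

```text
time: 34.92
eef_pos: [0.5112, 0.0037, 0.2039]
tcp_rot: [0.688, 0.726, 0.001, 0.002]
contact_force: [-0.2, -0.4, 0.3]
opening: 0.801
finger_force: 0.0
```

Call:
move_arm --moves '[[0.8,[0.03,0.002,0],[0,0,0]],[0.8,[0.03,0.002,0],[0,0,0]],[0.8,[0.03,0.002,0],[0,0,0]],[0.8,[0.03,0.003,0],[0,0,0]],[0.8,[0.03,0.003,0],[0,0,0]],[0.8,[0.03,0.003,0],[0,0,0]],[0.8,[0.03,0.003,0],[0,0,0]],[0.8,[0.02,0.002,0],[0,0,0]],[0.8,[0,0,0],[0,0,0]],[0.8,[0,0,0],[0,0,0]]]'

```text
time: 35.75
eef_pos: [0.5168, 0.2351, 0.1993]
tcp_rot: [0.687, 0.727, -0.001, -0.0]
contact_force: [0.1, -0.2, 0.0]
opening: 0.799
finger_force: 0.0
```

```bash
python3 - <<'E'
from h import *
s=st();s,im=snap('wrist','w12')
b=rect(s,im,(.5255,.2755),.102,.06,480)
cv2.imwrite('pics/r12.png',b)
# sleeve top: circle, radius 22mm = 88px
g=cv2.medianBlur(cv2.cvtColor(b,cv2.COLOR_BGR2GRAY),5)
c=cv2.HoughCircles(g,cv2.HOUGH_GRADIENT,1,30,param1=80,param2=15,minRadius=80,maxRadius=96)
for x,y,r in ([] if c is None else c[0][:5]): print('circle',x,y,r,'world',.5255+(240-y)/4000,.2755+(240-x)/4000)
# lid fin: orange pixels
h=cv2.cvtColor(im,cv2.COLOR_BGR2HSV)
a=rect(s,im,(.4277,.2868),.072,.04,320);cv2.imwrite('pics/k12.png',a)
g=cv2.cvtColor(a,cv2.COLOR_BGR2GRAY);m=(g<60).astype(np.uint8)
n,l,stt,ce=cv2.connectedComponentsWithStats(m)
for i in range(1,n):
    if stt[i,4]>2000: print('dark',stt[i],'world',.4277+(160-ce[i][1])/4000,.2868+(160-ce[i][0])/4000)
t,ti=snap('top','t12')
print(ti[205:240,300:340].mean((0,1)))
hh=cv2.cvtColor(ti,cv2.COLOR_BGR2HSV);mm=(hh[...,1]>140)&(hh[...,0]<15)&(hh[...,2]>70);ys,xs=np.nonzero(mm[150:250,280:350]);print('fin px',xs.mean()+280,ys.mean()+150,len(xs))
E
```

```text
t 35.75 p [0.5168 0.2351 0.1993] yaw x-axis 93.21 tz [-0.001 -0.001 -1.   ] q [ 0.25  0.05  1.84 -0.    1.25  0.19] F [ 0.1 -0.2  0. ] op 0.799 ff 0.0
circle 213.5 246.5 94.3 world 0.523875 0.282125
circle 242.5 238.5 95.4 world 0.525875 0.274875
[104.82642857 112.54357143 123.51642857]
fin px 313.98324022346367 223.48603351955308 179
```

Call:
move_arm --moves '[[0.8,[0.02,0.006,0],[0,0,0]],[0.8,[0.02,0.0055,0],[0,0,0]],[0.8,[0,0,0.03],[0,0,0]],[0.8,[0,0,0.03],[0,0,0]],[0.8,[0,0,0.03],[0,0,0]],[0.8,[0,0,0.02],[0,0,0]],[0.8,[0,0,0.02],[0,0,0]],[0.8,[0,0,0.015],[0,0,0]],[0.8,[0,0,0.007],[0,0,0]],[0.8,[0,0,0],[0,0,0]]]'

```text
time: 36.68
eef_pos: [0.5255, 0.2736, 0.046]
tcp_rot: [0.688, 0.725, -0.002, -0.001]
contact_force: [-0.3, -1.2, 0.7]
opening: 0.799
finger_force: 0.0
```

Call:
move_arm --moves '[[0.7,[0,0,0],[0,0,0]],[0.65,[0,0,0],[0,0,0]],[0.6,[0,0,0],[0,0,0]],[0.55,[0,0,0],[0,0,0]],[0.5,[0,0,0],[0,0,0]],[0.45,[0,0,0],[0,0,0]],[0.4,[0,0,0],[0,0,0]],[0.35,[0,0,0],[0,0,0]],[0.3,[0,0,0],[0,0,0]],[0.3,[0,0,0],[0,0,0]]]' --grip_force 35

```text
time: 37.52
eef_pos: [0.5268, 0.2754, 0.0497]
tcp_rot: [0.688, 0.726, -0.0, -0.0]
contact_force: [-3.8, -1.2, 5.7]
opening: 0.502
finger_force: 34.7
```

```bash
python3 - <<'E'
from h import *
s=st();print(s['wrist_torque'])
E
```

```text
t 37.52 p [0.5268 0.2754 0.0497] yaw x-axis 93.11 tz [-0. -0. -1.] q [ 0.31  0.28  1.88 -0.    0.98  0.26] F [-3.8 -1.2  5.7] op 0.502 ff 34.7
[-0.20500831  0.60257957 -0.0107471 ]
```

Call:
move_arm --moves '[[0.3,[0,0,0],[0,0,0.105]],[0.3,[0,0,0],[0,0,0.105]],[0.3,[0,0,0],[0,0,0.105]],[0.3,[0,0,0],[0,0,0.105]],[0.3,[0,0,0],[0,0,0.105]],[0.3,[0,0,0],[0,0,0.105]],[0.3,[0,0,0],[0,0,0.105]],[0.3,[0,0,0],[0,0,0.105]],[0.3,[0,0,0],[0,0,0.105]],[0.3,[0,0,0],[0,0,0.105]]]'

```text
time: 38.35
eef_pos: [0.5243, 0.2766, 0.0497]
tcp_rot: [0.96, 0.281, -0.003, -0.001]
contact_force: [-9.7, 3.3, 9.6]
opening: 0.499
finger_force: 35.1
```

Call:
move_arm --moves '[[0.3,[0,0,0],[0,0,0.105]],[0.3,[0,0,0],[0,0,0.105]],[0.3,[0,0,0],[0,0,0.105]],[0.3,[0,0,0],[0,0,0.105]],[0.3,[0,0,0],[0,0,0.105]],[0.3,[0,0,0],[0,0,0.105]],[0.3,[0,0,0],[0,0,0.105]],[0.3,[0,0,0],[0,0,0.105]],[0.3,[0,0,0],[0,0,0.105]],[0.3,[0,0,0],[0,0,0.105]]]'

```text
time: 39.18
eef_pos: [0.5241, 0.2793, 0.0497]
tcp_rot: [0.971, -0.238, -0.003, -0.003]
contact_force: [-9.0, 11.2, 6.0]
opening: 0.499
finger_force: 34.9
```

```bash
python3 - <<'E'
from h import *
s=st();print(s['wrist_torque'])
E
```

```text
t 39.18 p [0.5241 0.2793 0.0497] yaw x-axis -27.59 tz [-0.005  0.007 -1.   ] q [0.32 0.27 1.88 0.01 0.99 2.36] F [-9.  11.2  6. ] op 0.499 ff 34.9
[1.55424195 1.53378094 0.02935573]
```

Call:
move_arm --moves '[[0.6,[0,0,0],[0,0,0]],[0.7,[0,0,0],[0,0,0]],[0.8,[0,0,0],[0,0,0]],[0.8,[0,0,0],[0,0,0]],[0.8,[0,0,-0.02],[0,0,0]],[0.8,[0,0,-0.03],[0,0,0]],[0.8,[0,0,-0.035],[0,0,0]],[0.8,[0,0,-0.035],[0,0,0]],[0.8,[-0.025,0,-0.03],[0,0,0]],[0.8,[-0.025,0,0],[0,0,0]]]'

```text
time: 40.02
eef_pos: [0.4871, 0.2991, 0.2068]
tcp_rot: [0.972, -0.236, 0.006, -0.004]
contact_force: [0.9, 0.9, 1.4]
opening: 0.8
finger_force: 0.0
```

Call:
move_arm --moves '[[0.5,[0,0,0],[0,0,0]],[0.3,[0,0,0],[0,0,0]],[0,[0,0,0],[0,0,0]],[0,[0,0,0],[0,0,0]],[0,[0,0,0],[0,0,0]],[0,[0,0,0],[0,0,0]],[0,[0,0,0],[0,0,0]],[0,[0,0,0],[0,0,0]],[0,[0,0,0],[0,0,0]],[0,[0,0,0],[0,0,0]]]'

```text
time: 40.85
eef_pos: [0.4825, 0.2981, 0.1981]
tcp_rot: [0.972, -0.235, -0.0, 0.0]
contact_force: [0.3, -0.2, 0.8]
opening: 0.002
finger_force: 0.0
```

```bash
python3 - <<'E'
from h import *
s=st();s,im=snap('wrist','w13')
a=rect(s,im,(.525,.277),.102,.05,400)
b=rect(s,im,(.428,.287),.072,.05,400)
cv2.imwrite('pics/c13.png',np.hstack([a,b]))
E
```

```text
t 40.85 p [0.4825 0.2981 0.1981] yaw x-axis -27.23 tz [-0. -0. -1.] q [0.37 0.05 1.85 0.   1.25 2.42] F [ 0.3 -0.2  0.8] op 0.002 ff 0.0
```

View pics/c13.png

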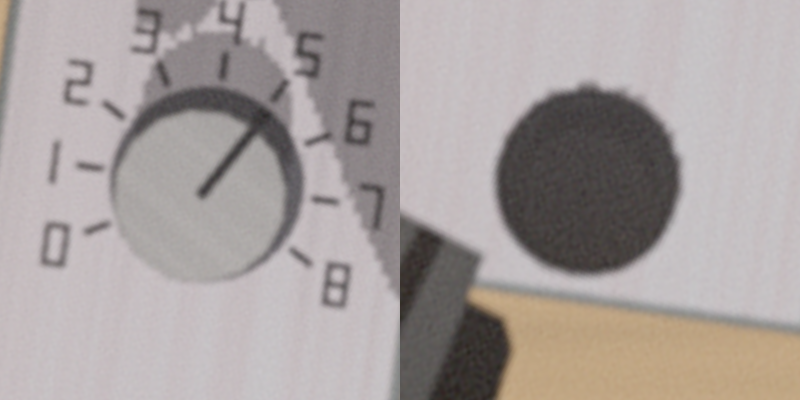

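The pointer, (200,193) to (268,115), lies right on the 5 tick. The key's centre at (588,182) gives about (0.431, 0.290). I approach the key with shut fingers.

Call:
move_arm --moves '[[0,[-0.021,0.0153,0],[0,0,0]],[0,[-0.021,0.0154,0],[0,0,0]],[0,[0,0,0.03],[0,0,0]],[0,[0,0,0.03],[0,0,0]],[0,[0,0,0.03],[0,0,0]],[0,[0,0,0.03],[0,0,0]],[0,[0,0,0.015],[0,0,0]],[0,[0,0,0.008],[0,0,0]],[0,[0,0,0],[0,0,0]],[0,[0,0,0],[0,0,0]]]'

```text
time: 41.73
eef_pos: [0.4316, 0.2903, 0.0557]
tcp_rot: [0.972, -0.235, 0.0, -0.0]
contact_force: [-0.8, -0.3, 0.4]
opening: 0.001
finger_force: 0.0
```

Call:
move_arm --moves '[[0,[0,0,0.002],[0,0,0]],[0,[0,0,0.002],[0,0,0]],[0,[0,0,0.002],[0,0,0]],[0,[0,0,0.002],[0,0,0]],[0,[0,0,0.001],[0,0,0]],[0,[0,0,0],[0,0,0]],[0,[0,0,0],[0,0,0]],[0,[0,0,0],[0,0,0]],[0,[0,0,0],[0,0,0]],[0,[0,0,0],[0,0,0]]]'

```text
time: 42.57
eef_pos: [0.4311, 0.2901, 0.0462]
tcp_rot: [0.972, -0.235, 0.0, -0.0]
contact_force: [0.7, -0.2, 0.2]
opening: -0.004
finger_force: 0.0
```

```bash
python3 - <<'E'
from h import *
s=st()
E
```

```text
t 42.57 p [0.4311 0.2901 0.0462] yaw x-axis -27.23 tz [ 0.  0. -1.] q [0.4  0.13 2.07 0.   0.95 2.44] F [ 0.7 -0.2  0.2] op -0.004 ff 0.0
```

Call:
move_arm --moves '[[0,[0,0,0.001],[0,0,0]],[0,[0,0,0.001],[0,0,0]],[0,[0,0,0.001],[0,0,0]],[0,[0,0,0],[0,0,0]],[0,[0,0,0],[0,0,0]],[0,[0,0,0],[0,0,0]],[0,[0,0,0],[0,0,0]],[0,[0,0,0],[0,0,0]],[0,[0,0,0],[0,0,0]],[0,[0,0,0],[0,0,0]]]'

```text
time: 43.4
eef_pos: [0.4311, 0.2901, 0.0432]
tcp_rot: [0.972, -0.235, 0.0, -0.0]
contact_force: [-0.7, 0.2, -0.9]
opening: 0.001
finger_force: 0.0
```

Call:
move_arm --moves '[[0,[0,0,0.001],[0,0,0]],[0,[0,0,0],[0,0,0]],[0,[0,0,0],[0,0,0]],[0,[0,0,0],[0,0,0]],[0,[0,0,0],[0,0,0]],[0,[0,0,0],[0,0,0]],[0,[0,0,0],[0,0,0]],[0,[0,0,0],[0,0,0]],[0,[0,0,0],[0,0,0]],[0,[0,0,0],[0,0,0]]]'

```text
time: 44.23
eef_pos: [0.431, 0.2901, 0.0421]
tcp_rot: [0.972, -0.235, 0.0, 0.0]
contact_force: [-0.7, -0.6, -0.6]
opening: -0.002
finger_force: 0.0
```

Call:
move_arm --moves '[[0,[0,0,0.001],[0,0,0]],[0,[0,0,0],[0,0,0]],[0,[0,0,0],[0,0,0]],[0,[0,0,0],[0,0,0]],[0,[0,0,0],[0,0,0]],[0,[0,0,0],[0,0,0]],[0,[0,0,0],[0,0,0]],[0,[0,0,0],[0,0,0]],[0,[0,0,0],[0,0,0]],[0,[0,0,0],[0,0,0]]]'

```text
time: 45.07
eef_pos: [0.431, 0.2901, 0.0411]
tcp_rot: [0.972, -0.235, 0.0, -0.0]
contact_force: [-0.3, -0.9, 0.3]
opening: 0.001
finger_force: 0.0
```

Call:
move_arm --moves '[[0,[0,0,0.001],[0,0,0]],[0,[0,0,0],[0,0,0]],[0,[0,0,0],[0,0,0]],[0,[0,0,0],[0,0,0]],[0,[0,0,0],[0,0,0]],[0,[0,0,0],[0,0,0]],[0,[0,0,0],[0,0,0]],[0,[0,0,0],[0,0,0]],[0,[0,0,0],[0,0,0]],[0,[0,0,0],[0,0,0]]]'

```text
time: 45.9
eef_pos: [0.431, 0.2901, 0.0402]
tcp_rot: [0.972, -0.235, 0.0, -0.0]
contact_force: [-0.0, 0.5, -0.1]
opening: -0.002
finger_force: 0.0
```

Call:
move_arm --moves '[[0,[0,0,0.001],[0,0,0]],[0,[0,0,0],[0,0,0]],[0,[0,0,0],[0,0,0]],[0,[0,0,0],[0,0,0]],[0,[0,0,0],[0,0,0]],[0,[0,0,0],[0,0,0]],[0,[0,0,0],[0,0,0]],[0,[0,0,0],[0,0,0]],[0,[0,0,0],[0,0,0]],[0,[0,0,0],[0,0,0]]]'

```text
time: 46.73
eef_pos: [0.431, 0.2901, 0.0391]
tcp_rot: [0.972, -0.235, -0.0, -0.0]
contact_force: [0.7, -0.9, 0.7]
opening: -0.004
finger_force: 0.0
```

Call:
move_arm --moves '[[0,[0,0,0.001],[0,0,0]],[0,[0,0,0],[0,0,0]],[0,[0,0,0],[0,0,0]],[0,[0,0,0],[0,0,0]],[0,[0,0,0],[0,0,0]],[0,[0,0,0],[0,0,0]],[0,[0,0,0],[0,0,0]],[0,[0,0,0],[0,0,0]],[0,[0,0,0],[0,0,0]],[0,[0,0,0],[0,0,0]]]'

```text
time: 47.57
eef_pos: [0.4312, 0.2901, 0.0382]
tcp_rot: [0.972, -0.235, 0.0, -0.0]
contact_force: [-0.3, 0.1, 0.7]
opening: -0.006
finger_force: 0.6
```

Call:
move_arm --moves '[[0,[0,0,0.001],[0,0,0]],[0,[0,0,0],[0,0,0]],[0,[0,0,0],[0,0,0]],[0,[0,0,0],[0,0,0]],[0,[0,0,0],[0,0,0]],[0,[0,0,0],[0,0,0]],[0,[0,0,0],[0,0,0]],[0,[0,0,0],[0,0,0]],[0,[0,0,0],[0,0,0]],[0,[0,0,0],[0,0,0]]]'

```text
time: 48.4
eef_pos: [0.4312, 0.2901, 0.0372]
tcp_rot: [0.972, -0.235, 0.0, -0.0]
contact_force: [0.2, -0.3, 4.0]
opening: 0.001
finger_force: 2.0
```

Call:
move_arm --moves '[[0,[0,0,0.001],[0,0,0]],[0,[0,0,0],[0,0,0]],[0,[0,0,0],[0,0,0]],[0,[0,0,0],[0,0,0]],[0,[0,0,0],[0,0,0]],[0,[0,0,0],[0,0,0]],[0,[0,0,0],[0,0,0]],[0,[0,0,0],[0,0,0]],[0,[0,0,0],[0,0,0]],[0,[0,0,0],[0,0,0]]]'

```text
time: 49.23
eef_pos: [0.4312, 0.2901, 0.0363]
tcp_rot: [0.972, -0.235, 0.0, -0.0]
contact_force: [-0.2, -0.1, 5.0]
opening: 0.001
finger_force: 2.5
```

Call:
move_arm --moves '[[0,[0,0,0.001],[0,0,0]],[0,[0,0,0],[0,0,0]],[0,[0,0,0],[0,0,0]],[0,[0,0,0],[0,0,0]],[0,[0,0,0],[0,0,0]],[0,[0,0,0],[0,0,0]],[0,[0,0,0],[0,0,0]],[0,[0,0,0],[0,0,0]],[0,[0,0,0],[0,0,0]],[0,[0,0,0],[0,0,0]]]'

```text
time: 50.07
eef_pos: [0.4312, 0.2901, 0.0352]
tcp_rot: [0.972, -0.235, 0.0, -0.0]
contact_force: [0.8, 0.9, 4.2]
opening: 0.002
finger_force: 2.2
```

Call:
move_arm --moves '[[0,[0,0,0.001],[0,0,0]],[0,[0,0,0],[0,0,0]],[0,[0,0,0],[0,0,0]],[0,[0,0,0],[0,0,0]],[0,[0,0,0],[0,0,0]],[0,[0,0,0],[0,0,0]],[0,[0,0,0],[0,0,0]],[0,[0,0,0],[0,0,0]],[0,[0,0,0],[0,0,0]],[0,[0,0,0],[0,0,0]]]'

```text
time: 50.9
eef_pos: [0.4311, 0.2901, 0.0342]
tcp_rot: [0.972, -0.235, 0.0, -0.0]
contact_force: [1.6, 0.5, 3.4]
opening: -0.002
finger_force: 1.6
```

It has clicked, with the force falling from 5.0 to 3.4 N at about 4 mm of travel. I let it go and withdraw.

Call:
move_arm --moves '[[0,[0,0,-0.003],[0,0,0]],[0,[0,0,-0.005],[0,0,0]],[0,[0,0,-0.01],[0,0,0]],[0,[0,0,-0.02],[0,0,0]],[0,[0,0,-0.03],[0,0,0]],[0,[0,0,-0.03],[0,0,0]],[0,[0,0,-0.03],[0,0,0]],[0,[0,0,-0.02],[0,0,0]],[0,[0,0,0],[0,0,0]],[0,[0,0,0],[0,0,0]]]'

```text
time: 51.73
eef_pos: [0.431, 0.2901, 0.1833]
tcp_rot: [0.972, -0.235, 0.001, -0.0]
contact_force: [-1.3, -0.0, 0.6]
opening: 0.003
finger_force: 0.0
```

```bash
python3 - <<'E'
from h import *
s=st();s,im=snap('wrist','w14')
# pointer angle: dark pixels on the sleeve's top face
b=rect(s,im,(.527,.277),.102,.02,160)
g=cv2.cvtColor(b,cv2.COLOR_BGR2GRAY);ys,xs=np.nonzero(g<90)
r=np.hypot(xs-80,ys-80);k=r<72
if k.sum()>20:
    x,y=xs[k].mean()-80,80-ys[k].mean();print('pointer deg cw',np.degrees(np.arctan2(x,y)),k.sum())
ti=snap('top','t14')[1]
hh=cv2.cvtColor(ti,cv2.COLOR_BGR2HSV);mm=(hh[...,1]>140)&(hh[...,0]<15)&(hh[...,2]>70);ys,xs=np.nonzero(mm[150:250,280:350]);print('fin px',xs.mean()+280,ys.mean()+150,len(xs))
P=np.array([.5105,.0015,.132]);print(proj_fixed('top',[P,P+[.01,0,0]]))
E
```

```text
t 51.73 p [0.431  0.2901 0.1833] yaw x-axis -27.22 tz [ 0.001  0.001 -1.   ] q [ 0.4  -0.05  1.97 -0.    1.22  2.44] F [-1.3 -0.   0.6] op 0.003 ff 0.0
pointer deg cw 41.09179236421512 901
fin px 314.0604395604396 223.52747252747253 182
[[313.87767245 223.05654465]
 [313.89456865 219.38363426]]
```

```bash
python3 -c "
from plant import *
print(sign_off())"
```

```text
the job is handed in; nothing more can be done
None
```

I handed the job in at about 52 s: both silver bars lie flat in the two middle lanes, one each, the lid is slid back to its stop, the sleeve is on 5, and the dome key was pressed just past its click (about 4 mm, by force and tool height) and let go.

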